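# Show how to balance the centrifuge

## Robot

A 6-joint arm with a two-finger parallel gripper is mounted at the origin on the work surface. World frame = base frame: x ahead of the robot, y to its left, z up, the work surface at z = 0. Lengths are in mm, angles in degrees, forces in N, time in s.
With the tool pointing down it reaches from about 300 to 850 mm from the base axis. Payload 4.2 kg.
Tool frame: the origin (TCP) lies on the mounting face of the last link; the fingertips stand 191 mm ahead of it and the grasp point (between the pads) lies 172 mm ahead of it; z points along the fingers, y is the direction in which the jaws open and shut (so a half turn about z gives the same grasp; the last joint's range is limited). The gripper opens to 91 mm and grips with 3 to 60 N. Pads are 32 mm wide; open, the fingers measure 118 mm over their backs; the gripper's body (76 mm by 178 mm) begins 60 mm behind the grasp point.
Start: joints at [-70.302, 18.312, 89.639, -0, 72.044, -1.146], TCP at [204.599, -537.366, 404.776] pointing down, gripper open.
Joint ranges: [-177.97, 177.97], [-48.28, 115.42], [12.27, 149.76], [-77.06, 257.06], [2.81, 150.46], [-146.56, 146.56]. Speed limits (degrees/s): [147.25, 147.25, 180, 180, 180, 180].

## Interface

Orientations are given as [roll, pitch, yaw] about the fixed x, y, z axes, in that order (R = Rz(yaw) Ry(pitch) Rx(roll)).
In Python, from workcell import env gives the robot as it stands.
- The arm moves only by the shell command python3 -m handwheel 'ROWS' [FORCE]. ROWS is JSON, a list of rows, each an object with "gripper": the opening in per cent of the stroke, from 0 (shut) to 100 (fully open); "travel": the shift along the tool's x, y, z in m, a list of three; "twist": the turn about the tool's z in rad. In form: [{"gripper": gripper, "travel": [x, y, z], "twist": twist}, ...]. A call has 1 to 5 rows; each row shifts and turns the commanded pose from where the row before left it, along the tool's axes as they then stand; what a row does not reach is not made up. A row lasts 1/12 s, in which the tool goes at most 41.7 mm and 7.16 degrees, less where a joint would pass 70% of its speed; a pose out of reach is approached as far as the arm can. A call with a gripper value outside its range is refused whole. The fingers move at their own pace and stop on an object; FORCE is the grip in N (left out, the last holds). Time passes only in rows, so rows that do not move let the fingers close. It gives the time, the measured TCP pose, the force and the opening at its end, in the units of the state.
- env.state(): the state, without advancing time (a new reading comes with each control period).
- env.grab_frame(name): name is "side" or "top" or "wrist"; returns a dict with "frame" (480x640x3 uint8, red, green, blue), "intrinsics" (3x3 intrinsics, pixels), "k1" (the pictures are not rectified: a ray, as slopes to the right and down, at radius r is drawn at 1 + k1 r^2 times it, then the intrinsics apply), "extrinsics" (4x4, takes a point from camera to world coordinates). Camera axes: x right, y down, z forward; pixel columns grow to the right and rows downward; lengths in mm; the calibration is good to about 2 mm. A picture is of the moment at which its call begins. There is no depth.
- env.job_done(): hands the job in, once; it reports no verdict.
Trained networks look in the newest picture that a camera, given by its name, has taken for a name from the list of things; names that differ only in an ending like _2 or _b are one class to them, and where a whole thing is asked for, a point or a joint stands for the part that bears it (a point fixed in the world has none). Each returns a list of dicts, best first, with "confidence" (0 to 1); they miss things now and then, are a little off and sometimes report something else, mostly with a low value. They report only what shows in the picture. A call takes as long as a camera call.
- env.trace(camera, thing): "pixels" (480x640 bool, what is visible of it) and "uv" ([column, row] in pixels, amid what is visible of it).
- env.pinpoint(camera, thing): "uv" ([column, row] in pixels: a listed point, or the origin of a listed thing).
The state is a dict: "time_s": time; "qpos": joint angles; "qvel": joint speeds; "effort": joint torques, N m; "ee_pos": TCP position; "ee_rot": TCP orientation; "force": force on the tool from outside, world axes, zero at the start; "torque": the same for the moment, N m; "gripper_width": finger opening in mm.
Only numpy, scipy, OpenCV 4.12 (cv2) and the standard library are available. Lean on these libraries where they do the work, as an engineer would, in place of code of your own. Each camera call takes 0.05 s, during which the arm holds its last target. There are 200 camera calls.

## Task

One tube sits in the centrifuge's rotor, and a colleague has to learn how to balance it: show it by pointing from above, touching nothing. Bring the fingertips to a centimetre or two above the long capped tube in the green rack, the one that matches the tube in the rotor, and keep them there for two seconds; then do the same above the empty rotor well straight across from the loaded one, and finish with the fingertips still pointing there. Do not point at any other tube or well on the way.

Things in the scene. Friction and masses are not known exactly. Their poses are not given: they have to be found in the camera images.
- centrifuge: White benchtop centrifuge at the right, fixed, 290 mm wide, open bowl 236 mm across with its rim 205 mm up. Origin on the bench under the rotor's axis; x points from control panel to hinge, z up. The casing reaches 185 mm ahead of the axis and 150 mm behind it.
- lid_edge (a point): Middle of the free edge of the centrifuge's open lid, about 445 mm above the bench. The lid, 270 mm wide and 35 mm thick, stands on the hinge side (the robot's right), leaning back 20 degrees; its inner face starts 115 mm behind the axis at the rim of the bowl.
- rotor_hub (a point): Top of the nut in the middle of the dark rotor, on the rotor's vertical axis, 180 mm above the bench. The rotor turns freely at a touch and can stand at any angle.
- loaded_cap (a point): Centre of the cap's outer face of the one tube that already sits in the rotor: a long capped tube like the long capped one in the rack. It leans towards the axis at 35 degrees and its cap, at most 217 mm above the bench, is the highest thing in the bowl.
- well_0 (a point): Centre of the mouth of the well that holds the loaded tube. Six wells with bright collars (25 mm outside, 19 mm inside) stand evenly on a circle of 60 mm radius about the axis, leaning inwards 35 degrees; mouths 183 mm above the bench, 22 mm below the bowl's rim. They are numbered in turn, anticlockwise from above.
- well_1 (a point): Centre of the mouth of an empty well, number 1 in turn from the loaded one, like the others.
- well_2 (a point): Centre of the mouth of an empty well, number 2 in turn from the loaded one, like the others.
- well_3 (a point): Centre of the mouth of an empty well, number 3 in turn from the loaded one, like the others.
- well_4 (a point): Centre of the mouth of an empty well, number 4 in turn from the loaded one, like the others.
- well_5 (a point): Centre of the mouth of an empty well, number 5 in turn from the loaded one, like the others.
- rack: Green plastic grid rack, fixed, 102 mm (its x) by 192 mm (its y), 56 mm high, with 3 by 6 square holes 30 mm apart. Origin at the centre of its underside. Tubes in use stand at least 42 mm apart, centre to centre.
- tube_long_capped_top (a point): Centre of the top face of the white screw cap of the only long capped tube in the rack: body 17 mm across and 104 mm tall, cap 22 mm across, 116 mm in all; the top is 122 mm above the bench. It stands upright and loose in a hole of the green rack, and may be in any of the five holes in use.
- tube_long_open_a_top (a point): Centre of the open mouth of a long tube without a cap, 17 mm across and 104 mm tall; the mouth is 110 mm above the bench. It stands upright and loose in a hole of the green rack, and may be in any of the five holes in use.
- tube_long_open_b_top (a point): Centre of the open mouth of a long tube without a cap, 17 mm across and 104 mm tall; the mouth is 110 mm above the bench. It stands upright and loose in a hole of the green rack, and may be in any of the five holes in use.
- tube_short_a_top (a point): Centre of the top face of the white screw cap of a short tube: body 17 mm across and 62 mm tall, cap 22 mm across; the top is 80 mm above the bench. It stands upright and loose in a hole of the green rack, and may be in any of the five holes in use.
- tube_short_b_top (a point): Centre of the top face of the white screw cap of a short tube: body 17 mm across and 62 mm tall, cap 22 mm across; the top is 80 mm above the bench. It stands upright and loose in a hole of the green rack, and may be in any of the five holes in use.
- cap_a: A loose white screw cap, 22 mm across and 14 mm high, lying on the bench on the robot's side of the rack. Origin at the centre of its underside.
- cap_b: A loose white screw cap, 22 mm across and 14 mm high, lying on the bench on the robot's side of the rack. Origin at the centre of its underside.
- media_bottle: Square frosted bottle, 56 mm wide and 122 mm high, white cap, loose on the bench beyond the rack. Origin at the centre of its underside.
- marker: Marker pen, 135 mm long and 15 mm thick, lying loose on the bench left of the rack, along its own x. Origin under its middle.

How it is judged:
By the outcome, as a careful person would: the job done as asked, in the order asked, and still so for the second after the job is handed in, with the robot touching nothing.
It also fails if it takes over 48 s, if anything falls off the work surface, if the arm or the gripper's body presses on something with over 40 N, if the wrist force passes 120 N, or if a joint passes its speed limit or range.

## Working session

There is one attempt and no reset: what is moved stays moved. The work goes in short steps, Python scripts to look and compute and a shell command to move; the robot and the scene stay as the last step left them, time stands still between calls to the robot, and variables do not carry over. Pictures are saved under pics/ and viewed, about 8 in all and at most 12, crops included, and the job is handed in when it is done.

```bash
mkdir -p pics
cat > h.py <<'E'
import numpy as np, cv2
from workcell import env
def ray(c,uv):
    K=c["intrinsics"];T=c["extrinsics"]
    s=cv2.undistortPoints(np.array([[uv]],float),K,np.array([c["k1"],0,0,0,0.]))[0,0]
    # k1 model is on slopes: same as opencv
    return T[:3,3],T[:3,:3]@np.array([s[0],s[1],1.])
def atz(c,uv,z):
    o,d=ray(c,uv); return o+d*(z-o[2])/d[2]
def tri(rs):
    A=np.zeros((3,3));b=np.zeros(3)
    for o,d in rs:
        d=d/np.linalg.norm(d);P=np.eye(3)-np.outer(d,d);A+=P;b+=P@o
    p=np.linalg.solve(A,b)
    return p,[float(np.linalg.norm((np.eye(3)-np.outer(d,d)/(d@d))@(p-o))) for o,d in rs]
def proj(c,p):
    T=c["extrinsics"];q=T[:3,:3].T@(np.array(p,float)-T[:3,3])
    return cv2.projectPoints(q[None],np.zeros(3),np.zeros(3),c["intrinsics"],np.array([c["k1"],0,0,0,0.]))[0].ravel()
E
python3 - <<'E'
from h import *
np.set_printoptions(precision=1,suppress=True)
s=env.state();print(s["time_s"],s["ee_pos"],s["ee_rot"],s["gripper_width"])
H=dict(tube_long_capped_top=122,tube_long_open_a_top=110,tube_short_a_top=80,rotor_hub=180,loaded_cap=212,well_0=183,well_3=183,lid_edge=445,centrifuge=0,rack=0)
for n in("top","side","wrist"):
    c=env.grab_frame(n);cv2.imwrite(f"pics/{n}0.png",c["frame"][:,:,::-1])
    print(n,c["extrinsics"][:3,3],c["k1"])
    for k,z in H.items():
        for r in env.pinpoint(n,k)[:6]:
            print(k,round(r["confidence"],2),np.array(r["uv"]),atz(c,r["uv"],z))
E
```

```text
0.0 [ 204.5 -537.2  403.9] [-179.9   -0.    20.8] 91.40563791232402
top [ 448.6   -3.9 1419.9] -0.013752530324181701
tube_long_capped_top 0.64 [270.8 249.2] [544.1 158.3 122. ]
tube_long_open_a_top 0.37 [276.8 275.5] [467.4 139.9 110. ]
tube_short_a_top 0.57 [261.  271.5] [479.1 191.3  80. ]
rotor_hub 0.97 [435.8 249.3] [ 547.7 -313.8  180. ]
loaded_cap 0.76 [452.2 250.4] [ 542.9 -351.   212. ]
well_0 0.89 [423.6 270.9] [ 486.2 -278.5  183. ]
well_0 0.82 [450.6 232.9] [ 594.7 -355.2  183. ]
well_0 0.69 [425.2 230.9] [ 599.1 -283.2  183. ]
well_0 0.67 [447.1 267.4] [ 497.1 -344.7  183. ]
well_0 0.59 [411.3 250. ] [ 544.3 -243.9  183. ]
well_3 0.89 [423.6 270.9] [ 486.2 -278.5  183. ]
well_3 0.82 [450.6 232.9] [ 594.7 -355.2  183. ]
well_3 0.69 [425.2 230.9] [ 599.1 -283.2  183. ]
well_3 0.67 [447.1 267.4] [ 497.1 -344.7  183. ]
well_3 0.59 [411.3 250. ] [ 544.3 -243.9  183. ]
lid_edge 0.75 [561.2 242.9] [ 545.8 -529.1  445. ]
lid_edge 0.72 [185.5 233.4] [552.1 307.7 445. ]
lid_edge 0.36 [291.6 254.1] [510.3  71.7 445. ]
lid_edge 0.33 [294.9 185.7] [663.7  68.1 445. ]
centrifuge 0.94 [
[... 602 characters left out ...]
98.2 -343.2  183. ]
well_0 0.91 [406. 204.] [ 544.9 -372.8  183. ]
well_0 0.72 [381.1 211.9] [ 575.5 -289.7  183. ]
well_0 0.68 [379.3 223.5] [ 545.  -243.7  183. ]
well_0 0.62 [386.4 199.8] [ 601.6 -348.2  183. ]
well_0 0.59 [404.8 229.8] [ 474.4 -272.4  183. ]
well_3 0.94 [412.7 215. ] [ 498.2 -343.2  183. ]
well_3 0.91 [406. 204.] [ 544.9 -372.8  183. ]
well_3 0.72 [381.1 211.9] [ 575.5 -289.7  183. ]
well_3 0.68 [379.3 223.5] [ 545.  -243.7  183. ]
well_3 0.62 [386.4 199.8] [ 601.6 -348.2  183. ]
well_3 0.59 [404.8 229.8] [ 474.4 -272.4  183. ]
lid_edge 0.71 [456.3 107.5] [ 529.6 -536.5  445. ]
rack 0.92 [290.2 351.2] [507.  159.8   0. ]
wrist [ 282.5 -507.5  385.2] -0.046139875787445814
```

Run:
```python
import cv2,numpy as np
t=cv2.imread("pics/top0.png");s=cv2.imread("pics/side0.png")
a=cv2.resize(t[190:330,220:490],(800,415),interpolation=cv2.INTER_CUBIC)
cv2.imwrite("pics/tc.png",a)
b=cv2.resize(s[150:400,230:480],(600,600),interpolation=cv2.INTER_CUBIC)
cv2.imwrite("pics/sc.png",b)
```

```text
(no output)
```

View pics/tc.png

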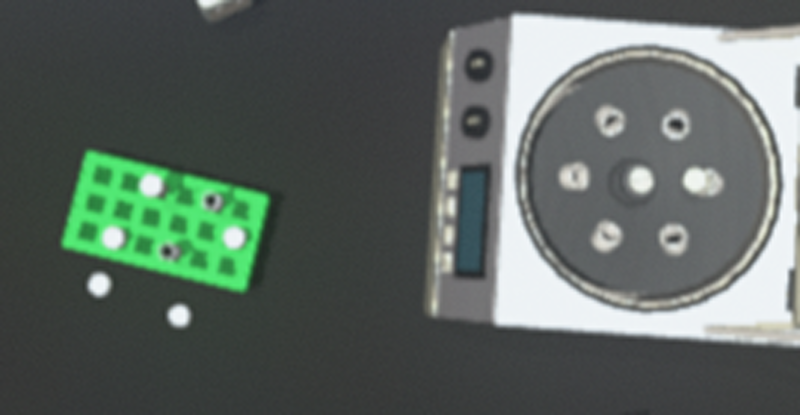

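View pics/sc.png

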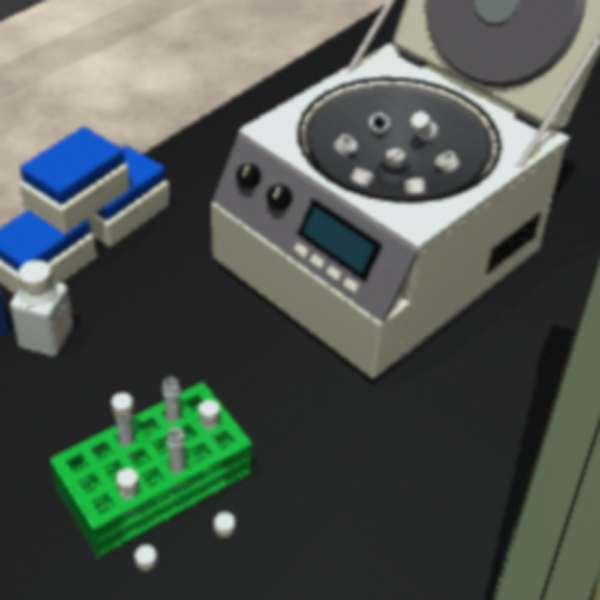

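The top crop shows the green rack with white caps at (151,185), (113,237) and (233,237) and open tubes at (211,200) and (168,250). The loaded tube's cap is at (695,180), right of the hub at (640,181), so the opposite well is at (573,177). The side crop shows the tall capped tube at (122,400), matching the top cap at (151,185); the other two caps sit low. I'll raise the arm first and then go round the front of the centrifuge.

```bash
python3 -m handwheel '[{"gripper":0,"travel":[0,0,-0.035],"twist":0.121},{"gripper":0,"travel":[0,0,-0.035],"twist":0.121},{"gripper":0,"travel":[0,0,-0.035],"twist":0.121},{"gripper":0,"travel":[0.02,-0.03,0],"twist":0},{"gripper":0,"travel":[0.02,-0.03,0],"twist":0}]'
python3 -m handwheel '[{"gripper":0,"travel":[0.018,-0.032,0],"twist":0},{"gripper":0,"travel":[0.018,-0.032,0],"twist":0},{"gripper":0,"travel":[0.018,-0.032,0],"twist":0},{"gripper":0,"travel":[0.018,-0.032,0],"twist":0},{"gripper":0,"travel":[0.018,-0.032,0],"twist":0}]'
```

```text
time_s: 2.07
ee_pos: [244.4, -477.7, 512.1]
ee_rot: [179.7, -0.1, -0.1]
force: [0.6, 0.5, -0.9]
gripper_width: 60.6
time_s: 2.48
ee_pos: [334.8, -315.6, 509.9]
ee_rot: [180.0, -0.0, 0.0]
force: [0.5, -0.2, -0.3]
gripper_width: 27.5
```

```bash
cat > w.py <<'E'
from h import *
import sys
np.set_printoptions(precision=1,suppress=True)
n=sys.argv[1];c=env.grab_frame("wrist");cv2.imwrite(f"pics/{n}.png",c["frame"][:,:,::-1])
print(env.state()["ee_pos"],c["extrinsics"])
H=dict(tube_long_capped_top=122,tube_long_open_a_top=110,tube_short_a_top=80,rotor_hub=180,loaded_cap=212,well_0=183)
for k in sys.argv[2:]:
    for r in env.pinpoint("wrist",k)[:6]:
        o,d=ray(c,r["uv"])
        print(k,round(r["confidence"],2),np.array(r["uv"]),atz(c,r["uv"],H[k]))
E
python3 w.py w1 rotor_hub loaded_cap well_0
```

```text
[ 336.8 -311.1  510.2] [[   0.    -1.    -0.3  418.1]
 [  -1.    -0.    -0.  -315.5]
 [  -0.     0.3   -1.   490.4]
 [   0.     0.     0.     1. ]]
well_0 0.93 [349.1  21.2] [ 492.6 -340.5  183. ]
well_0 0.66 [269.6  14.1] [ 497.3 -283.4  183. ]
```

View pics/w1.png

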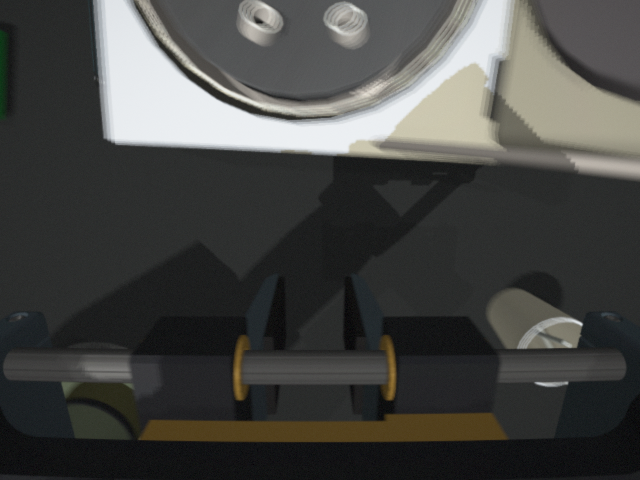

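The wrist picture shows two front wells at (260,21) and (347,21), with the camera tilted back towards the fingers. I'll go to the rack next.

```bash
for i in 1; do :; done
python3 -m handwheel '[{"gripper":0,"travel":[0,-0.037,0],"twist":0},{"gripper":0,"travel":[0,-0.037,0],"twist":0},{"gripper":0,"travel":[0,-0.037,0],"twist":0},{"gripper":0,"travel":[0,-0.037,0],"twist":0},{"gripper":0,"travel":[0,-0.037,0],"twist":0}]' >/dev/null
python3 -m handwheel '[{"gripper":0,"travel":[0.01,-0.037,0],"twist":0},{"gripper":0,"travel":[0.01,-0.037,0],"twist":0},{"gripper":0,"travel":[0.01,-0.037,0],"twist":0},{"gripper":0,"travel":[0.01,-0.037,0],"twist":0},{"gripper":0,"travel":[0.01,-0.037,0],"twist":0}]'
python3 -m handwheel '[{"gripper":0,"travel":[0.02,-0.03,0],"twist":0},{"gripper":0,"travel":[0.02,-0.03,0],"twist":0},{"gripper":0,"travel":[0.02,-0.03,0],"twist":0},{"gripper":0,"travel":[0,0,0],"twist":0},{"gripper":0,"travel":[0,0,0],"twist":0}]'
python3 w.py w2 tube_long_capped_top tube_short_a_top tube_long_open_a_top
```

```text
time_s: 3.52
ee_pos: [384.6, 53.4, 509.9]
ee_rot: [180.0, -0.1, -0.1]
force: [1.2, -1.3, 0.3]
gripper_width: 0.5
time_s: 3.93
ee_pos: [445.6, 142.9, 508.8]
ee_rot: [179.9, 0.1, 0.1]
force: [-0.3, -2.0, -0.1]
gripper_width: 0.3
[444.8 142.  509.1] [[  0.   -1.   -0.3 528.9]
 [ -1.   -0.   -0.  143. ]
 [  0.    0.3  -1.  489.1]
 [  0.    0.    0.    1. ]]
tube_long_capped_top 0.69 [293.  119.1] [536. 162. 122.]
tube_short_a_top 0.96 [256.7 165.6] [490.2 202.9  80. ]
tube_short_a_top 0.49 [62.2 61.8] [594.  394.1  80. ]
tube_long_open_a_top 0.63 [310.  189.6] [469.6 146.7 110. ]
```

View pics/w2.png

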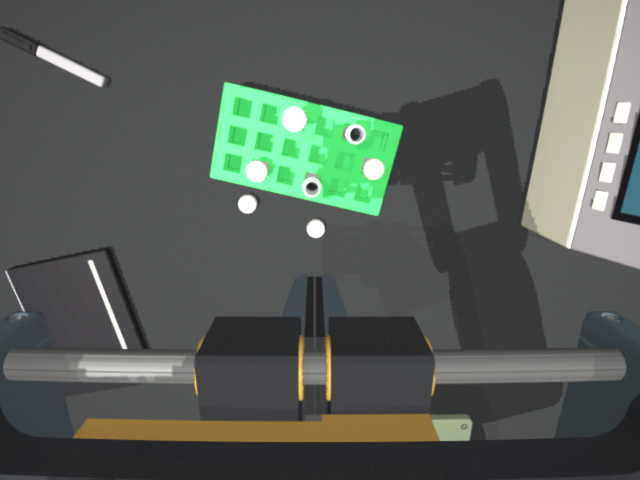

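The wrist picture shows the tall cap at (293,119), which puts it at (536,162,122) and agrees with the other cameras. I'll move above it, stay high and re-measure.

```bash
python3 -m handwheel '[{"gripper":0,"travel":[0.03,-0.007,0],"twist":0},{"gripper":0,"travel":[0.03,-0.007,0],"twist":0},{"gripper":0,"travel":[0.031,-0.006,0],"twist":0},{"gripper":0,"travel":[0,0,0.02],"twist":0},{"gripper":0,"travel":[0,0,0.04],"twist":0}]'
python3 -m handwheel '[{"gripper":0,"travel":[0,0,0.03],"twist":0},{"gripper":0,"travel":[0,0,0],"twist":0},{"gripper":0,"travel":[0,0,0],"twist":0}]'
python3 w.py w3 tube_long_capped_top
python3 - <<'E'
from h import *
np.set_printoptions(precision=1,suppress=True)
c=env.grab_frame("wrist");uv=env.pinpoint("wrist","tube_long_capped_top")[0]["uv"]
s=env.grab_frame("side");us=env.pinpoint("side","tube_long_capped_top");us=us[0]["uv"] if us else None;print(uv,us)
old=dict(c);E=np.array(c["extrinsics"]).copy();E[:3,3]=[528.9,143,489.1];old["extrinsics"]=E
print(tri([ray(c,uv),ray(old,[293.5,119])]))
if us is not None: print(tri([ray(c,uv),ray(s,us)]))
print(proj(c,[*env.state()["ee_pos"][:2],env.state()["ee_pos"][2]-191]),proj(c,[536,162,122]))
E
```

```text
time_s: 4.55
ee_pos: [537.1, 161.9, 453.5]
ee_rot: [-179.8, -0.7, -0.1]
force: [1.1, 0.1, -1.0]
gripper_width: 0.4
time_s: 4.8
ee_pos: [534.8, 161.8, 419.4]
ee_rot: [179.9, 0.1, -0.0]
force: [0.4, 0.4, 0.1]
gripper_width: 0.4
[535.3 162.1 421.4] [[ -0.   -1.   -0.3 618.1]
 [ -1.    0.   -0.  161.7]
 [  0.    0.3  -1.  399.7]
 [  0.    0.    0.    1. ]]
tube_long_capped_top 0.61 [315.8 240.2] [536.3 160.5 122. ]
[314.5, 244.1] [404.6, 205.0]
(array([538.1, 162.3, 132. ]), [0.34726332677646565, 0.34726332677651106])
(array([484.1,  49.9, 415.4]), [173.9619474795693, 173.9619474795693])
[313.8 306.9] [315.3 242.9]
```

View pics/w3.png

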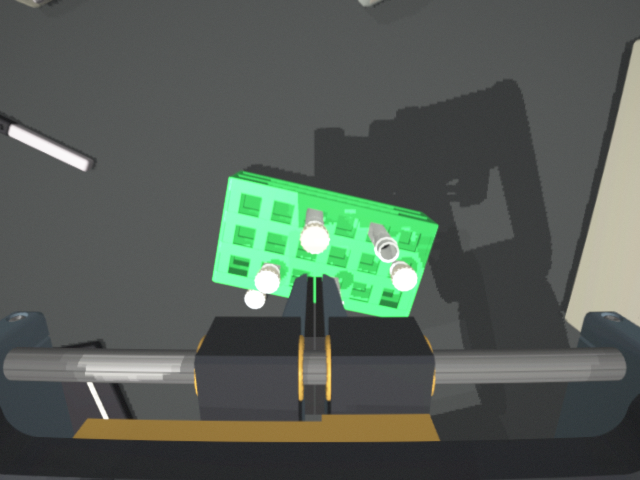

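The cap is at (314.5,239) in the picture, directly under the fingertips and well above the rack, so it's the tall one. The side network's (404,205) was the tube in the rotor, so I drop it. Next I descend to about 15 mm above the cap.

```bash
python3 -m handwheel '[{"gripper":0,"travel":[0,0,0.03],"twist":0},{"gripper":0,"travel":[0,0,0.03],"twist":0},{"gripper":0,"travel":[0,0,0.02],"twist":0},{"gripper":0,"travel":[0,0,0],"twist":0},{"gripper":0,"travel":[0,0,0],"twist":0}]'
python3 - <<'E'
from h import *
np.set_printoptions(precision=1,suppress=True)
c=env.grab_frame("wrist");uv=[r["uv"] for r in env.pinpoint("wrist","tube_long_capped_top")][:2]
s=env.grab_frame("side");print(uv,[ (r["uv"],r["confidence"]) for r in env.pinpoint("side","tube_long_capped_top")])
p=np.array(env.state()["ee_pos"]);tip=p-[0,0,191]
print(p,proj(c,tip),proj(c,[536,162,122]),proj(s,tip),proj(s,[536,162,122]))
if uv: print(tri([ray(c,uv[0]),ray(s,[279.5,317.3])]))
a=cv2.resize(s["frame"][270:350,240:340,::-1],(500,400),interpolation=cv2.INTER_CUBIC)
b=cv2.resize(c["frame"][170:370,240:390,::-1],(300,400))
cv2.imwrite("pics/p1.png",np.hstack([a,b]))
E
```

```text
time_s: 5.52
ee_pos: [535.2, 163.0, 340.0]
ee_rot: [180.0, 0.0, 0.1]
force: [0.1, 0.2, 0.4]
gripper_width: 0.6
[[317.2, 282.9]] [([277.3, 318.0], 0.67), ([380.1, 222.6], 0.54)]
[535.6 163.1 341.8] [314.1 306.1] [316.1 282.5] [278.2 310.4] [279.3 317.3]
(array([535.7, 161.4, 121.8]), [0.04923217132124816, 0.04923217132126682])
```

View pics/p1.png

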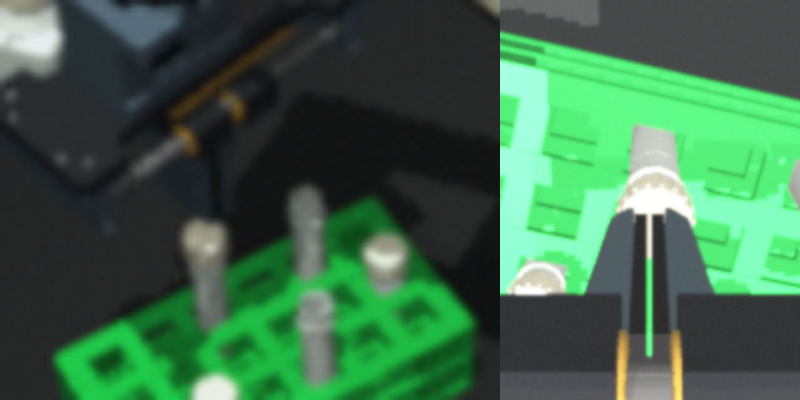

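Triangulation puts the cap top at (535.7,161.4,121.8), and both views show the shut fingertips over it with a gap of about 28 mm. I lower 13 mm and hold for 2.5 s.

```bash
python3 -m handwheel '[{"gripper":0,"travel":[0,0.001,0.007],"twist":0},{"gripper":0,"travel":[0,0,0.006],"twist":0},{"gripper":0,"travel":[0,0,0],"twist":0},{"gripper":0,"travel":[0,0,0],"twist":0},{"gripper":0,"travel":[0,0,0],"twist":0}]'
python3 -m handwheel '[{"gripper":0,"travel":[0,0,0],"twist":0},{"gripper":0,"travel":[0,0,0],"twist":0},{"gripper":0,"travel":[0,0,0],"twist":0},{"gripper":0,"travel":[0,0,0],"twist":0},{"gripper":0,"travel":[0,0,0],"twist":0}]'
python3 -m handwheel '[{"gripper":0,"travel":[0,0,0],"twist":0},{"gripper":0,"travel":[0,0,0],"twist":0},{"gripper":0,"travel":[0,0,0],"twist":0},{"gripper":0,"travel":[0,0,0],"twist":0},{"gripper":0,"travel":[0,0,0],"twist":0}]'
python3 -m handwheel '[{"gripper":0,"travel":[0,0,0],"twist":0},{"gripper":0,"travel":[0,0,0],"twist":0},{"gripper":0,"travel":[0,0,0],"twist":0},{"gripper":0,"travel":[0,0,0],"twist":0},{"gripper":0,"travel":[0,0,0],"twist":0}]'
python3 -m handwheel '[{"gripper":0,"travel":[0,0,0],"twist":0},{"gripper":0,"travel":[0,0,0],"twist":0},{"gripper":0,"travel":[0,0,0],"twist":0},{"gripper":0,"travel":[0,0,0],"twist":0},{"gripper":0,"travel":[0,0,0],"twist":0}]'
python3 -m handwheel '[{"gripper":0,"travel":[0,0,0],"twist":0},{"gripper":0,"travel":[0,0,0],"twist":0},{"gripper":0,"travel":[0,0,0],"twist":0},{"gripper":0,"travel":[0,0,0],"twist":0},{"gripper":0,"travel":[0,0,0],"twist":0}]'
python3 -m handwheel '[{"gripper":0,"travel":[0,0,0],"twist":0},{"gripper":0,"travel":[0,0,0],"twist":0},{"gripper":0,"travel":[0,0,0],"twist":0},{"gripper":0,"travel":[0,0,0],"twist":0},{"gripper":0,"travel":[0,0,0],"twist":0}]'
```

```text
time_s: 6.13
ee_pos: [535.1, 161.9, 326.6]
ee_rot: [180.0, 0.0, 0.0]
force: [-0.6, -0.9, -0.1]
gripper_width: 0.6
time_s: 6.55
ee_pos: [535.0, 161.9, 326.8]
ee_rot: [180.0, -0.0, 0.0]
force: [-0.2, 0.3, -0.2]
gripper_width: 0.4
time_s: 6.97
ee_pos: [535.0, 161.9, 326.7]
ee_rot: [180.0, -0.0, 0.0]
force: [0.3, -0.5, 1.1]
gripper_width: 0.3
time_s: 7.38
ee_pos: [535.1, 161.9, 326.7]
ee_rot: [180.0, -0.0, 0.0]
force: [1.3, -0.2, 0.6]
gripper_width: 0.3
time_s: 7.8
ee_pos: [535.0, 161.9, 326.7]
ee_rot: [180.0, -0.0, 0.0]
force: [-0.4, 0.4, 0.5]
gripper_width: 0.2
time_s: 8.22
ee_pos: [535.0, 161.9, 326.7]
ee_rot: [180.0, 0.0, 0.0]
force: [1.2, -0.5, 0.2]
gripper_width: 0.2
time_s: 8.63
ee_pos: [535.0, 161.9, 326.7]
ee_rot: [180.0, -0.0, 0.0]
force: [-0.2, 0.8, -0.3]
gripper_width: 0.4
```

Held 2.5 s at a 14 mm gap. Next I go straight up, then across at height to look at the rotor.

```bash
python3 -m handwheel '[{"gripper":0,"travel":[0,0,-0.035],"twist":0},{"gripper":0,"travel":[0,0,-0.035],"twist":0},{"gripper":0,"travel":[0,0,-0.035],"twist":0},{"gripper":0,"travel":[0,0,-0.035],"twist":0},{"gripper":0,"travel":[-0.01,0.01,-0.03],"twist":0}]'
python3 -m handwheel '[{"gripper":0,"travel":[-0.01,0.036,0],"twist":0},{"gripper":0,"travel":[-0.01,0.036,0],"twist":0},{"gripper":0,"travel":[-0.01,0.036,0],"twist":0},{"gripper":0,"travel":[-0.01,0.036,0],"twist":0},{"gripper":0,"travel":[-0.01,0.036,0],"twist":0}]'
python3 -m handwheel '[{"gripper":0,"travel":[0,0.037,0],"twist":0},{"gripper":0,"travel":[0,0.037,0],"twist":0},{"gripper":0,"travel":[0,0.037,0],"twist":0},{"gripper":0,"travel":[0,0.037,0],"twist":0},{"gripper":0,"travel":[0,0.037,0],"twist":0}]'
python3 -m handwheel '[{"gripper":0,"travel":[0,0.03,0],"twist":0},{"gripper":0,"travel":[0,0.01,0],"twist":0},{"gripper":0,"travel":[0,0,0],"twist":0},{"gripper":0,"travel":[0,0,0],"twist":0}]'
python3 w.py w4 rotor_hub loaded_cap well_0
```

```text
time_s: 9.05
ee_pos: [525.8, 152.7, 499.0]
ee_rot: [-179.9, -0.2, 0.1]
force: [1.1, -0.1, -0.4]
gripper_width: 0.7
time_s: 9.47
ee_pos: [474.2, -29.5, 496.9]
ee_rot: [180.0, -0.0, 0.1]
force: [-0.3, -0.8, 1.0]
gripper_width: 0.6
time_s: 9.88
ee_pos: [474.8, -214.9, 497.0]
ee_rot: [180.0, -0.0, 0.0]
force: [1.5, 0.3, 0.7]
gripper_width: 0.3
time_s: 10.22
ee_pos: [475.3, -252.9, 496.5]
ee_rot: [-179.9, 0.0, 0.0]
force: [-0.7, 0.2, 0.1]
gripper_width: 0.4
[ 475.3 -252.2  496.7] [[   0.    -1.    -0.3  558.7]
 [  -1.    -0.     0.  -252.8]
 [  -0.     0.3   -1.   476.9]
 [   0.     0.     0.     1. ]]
rotor_hub 0.84 [395.3 147.9] [ 544.3 -313.3  180. ]
rotor_hub 0.66 [  5.4 202.2] [503.7  -3.  180. ]
loaded_cap 0.83 [462.3 152.6] [ 543.1 -352.5  212. ]
well_0 0.83 [444.7  71.5] [ 597.8 -345.   183. ]
well_0 0.78 [313.5 144.2] [ 546.9 -251.7  183. ]
well_0 0.59 [473.7 148.6] [ 544.4 -371.7  183. ]
well_0 0.57 [358.9  72.1] [ 596.8 -283.9  183. ]
well_0 0.57 [352.1 212.5] [ 495.2 -281.8  183. ]
well_0 0.56 [424.9 218.2] [ 490.8 -339.2  183. ]
```

View pics/w4.png

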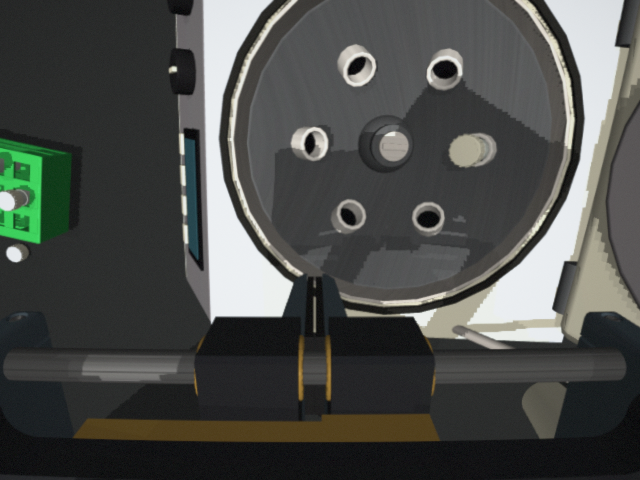

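The wrist picture shows the loaded cap at (465,150), the hub at (392,147) and the opposite empty well at (313,144). That well is at (546.5,-252). The fit of six wells centres on (545,-312.5) with a 60 mm radius, which matches the spec. I'll move above it at height, descend partway and check.

```bash
python3 -m handwheel '[{"gripper":0,"travel":[0.03,0,0],"twist":0},{"gripper":0,"travel":[0.03,0,0],"twist":0},{"gripper":0,"travel":[0.0105,0,0],"twist":0},{"gripper":0,"travel":[0,0,0.02],"twist":0},{"gripper":0,"travel":[0,0,0.025],"twist":0}]'
python3 -m handwheel '[{"gripper":0,"travel":[0,0,0.025],"twist":0},{"gripper":0,"travel":[0,0,0.01],"twist":0},{"gripper":0,"travel":[0,0,0],"twist":0},{"gripper":0,"travel":[0,0,0],"twist":0}]'
python3 w.py w5 well_0 loaded_cap
python3 - <<'E'
from h import *
np.set_printoptions(precision=1,suppress=True)
c=env.grab_frame("wrist");W=env.pinpoint("wrist","well_3");p=np.array(env.state()["ee_pos"]);print(proj(c,[546,-252,183]),proj(c,p-[0,0,191]))
old=dict(c);E=np.array(c["extrinsics"]).copy();E[:3,3]=[558.7,-252.8,476.9];old["extrinsics"]=E
for r in W:
    if abs(r["uv"][0]-315)<30: print(r["uv"],tri([ray(c,r["uv"]),ray(old,[312.5,144])]))
E
```

```text
time_s: 10.83
ee_pos: [546.9, -252.0, 453.1]
ee_rot: [179.9, -0.2, 0.2]
force: [0.2, -0.3, -0.3]
gripper_width: 0.0
time_s: 11.17
ee_pos: [546.0, -252.7, 417.3]
ee_rot: [180.0, -0.0, 0.1]
force: [0.3, -0.4, 0.2]
gripper_width: 0.5
[ 546.1 -252.9  418.3] [[   0.    -1.    -0.3  629.3]
 [  -1.    -0.    -0.  -252.5]
 [  -0.     0.3   -1.   397.8]
 [   0.     0.     0.     1. ]]
well_0 0.82 [370.2 187.1] [ 597.7 -283.8  183. ]
well_0 0.8 [514.1 277.6] [ 543.3 -374.1  183. ]
well_0 0.69 [311.5 272.3] [ 546.7 -251.   183. ]
well_0 0.58 [451.4 352.1] [ 491.6 -341.3  183. ]
well_0 0.57 [475.4 187.6] [ 597.7 -343.3  183. ]
loaded_cap 0.84 [500.6 294.1] [ 545.5 -351.9  212. ]
loaded_cap 0.33 [412.  267.8] [ 560.4 -303.1  212. ]
[311.9 273.9] [313.8 306.4]
[310.3, 268.8] (array([ 548.1, -251.4,  179.9]), [0.4345219513906945, 0.4345219513906776])
```

View pics/w5.png

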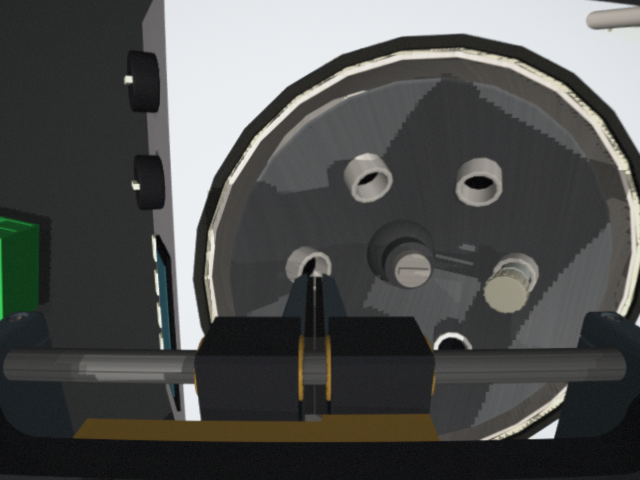

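The well (310,270) lies directly under the fingertips. It triangulates to (548,-251,180), consistent with 183 mm up. I descend 27 mm for a gap of about 16 mm and hold.

```bash
python3 -m handwheel '[{"gripper":0,"travel":[0.0005,-0.001,0.012],"twist":0},{"gripper":0,"travel":[0,0,0.01],"twist":0},{"gripper":0,"travel":[0,0,0.005],"twist":0},{"gripper":0,"travel":[0,0,0],"twist":0},{"gripper":0,"travel":[0,0,0],"twist":0}]'
python3 -m handwheel '[{"gripper":0,"travel":[0,0,0],"twist":0},{"gripper":0,"travel":[0,0,0],"twist":0},{"gripper":0,"travel":[0,0,0],"twist":0},{"gripper":0,"travel":[0,0,0],"twist":0},{"gripper":0,"travel":[0,0,0],"twist":0}]'
python3 -m handwheel '[{"gripper":0,"travel":[0,0,0],"twist":0},{"gripper":0,"travel":[0,0,0],"twist":0},{"gripper":0,"travel":[0,0,0],"twist":0},{"gripper":0,"travel":[0,0,0],"twist":0},{"gripper":0,"travel":[0,0,0],"twist":0}]'
python3 -m handwheel '[{"gripper":0,"travel":[0,0,0],"twist":0},{"gripper":0,"travel":[0,0,0],"twist":0},{"gripper":0,"travel":[0,0,0],"twist":0},{"gripper":0,"travel":[0,0,0],"twist":0},{"gripper":0,"travel":[0,0,0],"twist":0}]'
python3 -m handwheel '[{"gripper":0,"travel":[0,0,0],"twist":0},{"gripper":0,"travel":[0,0,0],"twist":0},{"gripper":0,"travel":[0,0,0],"twist":0},{"gripper":0,"travel":[0,0,0],"twist":0},{"gripper":0,"travel":[0,0,0],"twist":0}]'
python3 -m handwheel '[{"gripper":0,"travel":[0,0,0],"twist":0},{"gripper":0,"travel":[0,0,0],"twist":0},{"gripper":0,"travel":[0,0,0],"twist":0},{"gripper":0,"travel":[0,0,0],"twist":0},{"gripper":0,"travel":[0,0,0],"twist":0}]'
python3 -m handwheel '[{"gripper":0,"travel":[0,0,0],"twist":0},{"gripper":0,"travel":[0,0,0],"twist":0},{"gripper":0,"travel":[0,0,0],"twist":0},{"gripper":0,"travel":[0,0,0],"twist":0},{"gripper":0,"travel":[0,0,0],"twist":0}]'
python3 w.py w6 well_0 loaded_cap
python3 - <<'E'
import cv2,numpy as np
from h import *
s=env.grab_frame("side")["frame"][:,:,::-1]
w=cv2.imread("pics/w6.png")
cv2.imwrite("pics/fin.png",np.hstack([cv2.resize(s[160:260,340:440],(400,400),interpolation=cv2.INTER_CUBIC),w[120:380,200:460][:,:,:].repeat(1,0) if 0 else cv2.resize(w[120:380,200:460],(400,400))]))
E
```

```text
time_s: 11.83
ee_pos: [546.4, -252.2, 389.6]
ee_rot: [-180.0, 0.0, 0.0]
force: [0.3, 0.8, 0.4]
gripper_width: 0.4
time_s: 12.25
ee_pos: [546.4, -252.1, 390.0]
ee_rot: [180.0, -0.0, 0.0]
force: [-0.4, 0.4, -0.1]
gripper_width: 0.2
time_s: 12.67
ee_pos: [546.4, -252.1, 389.8]
ee_rot: [180.0, -0.0, 0.0]
force: [-0.5, 0.5, 0.5]
gripper_width: 0.1
time_s: 13.08
ee_pos: [546.4, -252.1, 389.8]
ee_rot: [180.0, -0.0, 0.0]
force: [0.8, -0.1, -0.7]
gripper_width: 0.9
time_s: 13.5
ee_pos: [546.4, -252.1, 389.8]
ee_rot: [180.0, -0.0, 0.0]
force: [-0.1, 0.4, 0.1]
gripper_width: 0.0
time_s: 13.92
ee_pos: [546.4, -252.1, 389.8]
ee_rot: [180.0, -0.0, 0.0]
force: [-0.9, -0.6, -0.8]
gripper_width: 0.4
time_s: 14.33
ee_pos: [546.4, -252.1, 389.8]
ee_rot: [180.0, -0.0, 0.0]
force: [0.4, -0.5, -0.0]
gripper_width: 0.4
[ 546.4 -252.1  389.8] [[   0.    -1.    -0.3  629.7]
 [  -1.    -0.     0.  -252. ]
 [  -0.     0.3   -1.   370.2]
 [   0.     0.     0.     1. ]]
well_0 0.94 [537.7 294.7] [ 544.7 -372.6  183. ]
well_0 0.91 [465.5 377.2] [ 492.8 -339.4  183. ]
well_0 0.87 [379.5 196. ] [ 597.7 -284.   183. ]
well_0 0.82 [499.  194.9] [ 598.6 -343.4  183. ]
well_0 0.63 [313.3 290.8] [ 547.2 -251.5  183. ]
loaded_cap 0.64 [528.7 325.5] [ 542.1 -352.4  212. ]
```

View pics/fin.png

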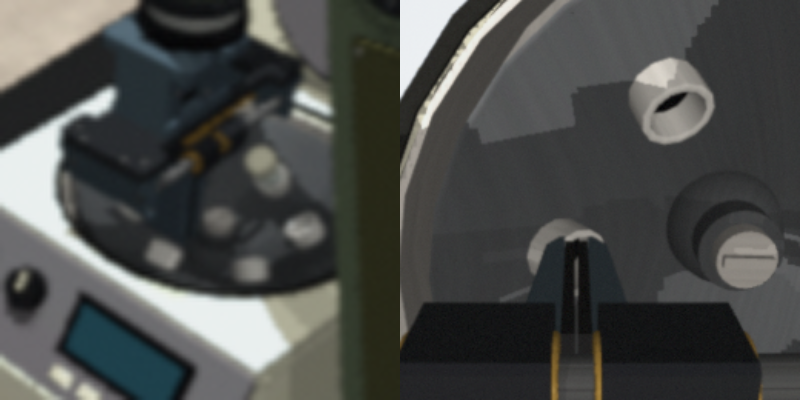

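The picture shows the fingertips over the opposite well at right crop (565,245), with nothing touched. The loaded cap at left crop (262,160) hasn't moved. The hold lasted over 2.4 s, so I hand the job in.

```bash
python3 -c "
from workcell import env
env.job_done();s=env.state();print(s['time_s'],s['ee_pos'],s['force'])"
```

```text
the job is handed in; nothing more can be done
the job is handed in; nothing more can be done
```

I pointed at the long capped tube in the green rack and then at the empty rotor well straight across from the loaded one. The fingertips are still over that well, and the job is handed in.

- **Tube:** I measured the cap top at (536, 161, 122). The shut fingertips held about 14 mm above it for 2.5 s.
- **Well:** I measured the mouth at about (547, −252), about 120 mm from the loaded well, with the hub midway. The fingertips held about 16 mm above it for over 2.4 s.
- **On the way:** The fingertips stayed at about 305–320 mm while crossing, so they came near no other tube or well. The wrist force stayed around noise level (about 2 N at most), and the loaded tube and rotor did not move.
- **Time:** The clock read about 14.6 s when I handed in, against the 48 s limit.

**Checks that disagreed:**
- The side camera's network once reported the tube in the rotor instead of the one in the rack, so I rejected it.
- Two-position wrist measurements came out 10 mm high for the cap and 3 mm low for the well. For the cap, combining the wrist and side cameras gave 121.8 mm, matching the stated 122. For the well I used the stated 183 mm.
- The state printout after hand-in was refused, so my last reading is from just before it.

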